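# Sort the casting bench's mixed handful into trays and carousel

### The job

Sort the handful on the casting bench: stand the ochre test cylinder upright in the ochre tray and the charcoal one upright in the charcoal tray, and lay the sanding block flat in the blue tray. Turn the parts carousel until its green bin stands at the red pointer, and only then stand the brass mould dowel upright in that bin, leaving the bin at the pointer.

Things in the scene. Friction and masses are not known exactly. Their poses are not given: they have to be found in the camera images.
- sample_ochre: Loose cast-plaster test cylinder, ochre (brownish yellow), 42 mm diameter, 45 mm high, standing upright, about 80 g. Origin: centre of its underside; z up along its axis.
- sample_charcoal: Loose cast-plaster test cylinder, charcoal (nearly black), otherwise like the ochre one: 42 mm diameter, 45 mm high, standing. Origin: centre of its underside; z up.
- sanding_block: Loose sanding block lying flat, black with a bright orange top layer, 80 mm long (its x), 45 mm wide (its y), 26 mm high, about 60 g. Origin: centre of its underside; z up.
- dowel: Loose brass mould dowel standing upright: a round foot flange 32 mm in diameter and 8 mm high, above it a round shank 20 mm in diameter, 48 mm high in all, about 120 g. Origin: centre of its underside; z up.
- tray_ochre: Ochre open square tray, fixed to the bench, 92 x 92 mm outside, 16 mm high, walls and floor 5 mm thick (inside 82 x 82 mm). Origin: centre of its underside on the bench; x and y along its sides.
- tray_charcoal: Charcoal (nearly black) open square tray, fixed, same size as the ochre one: 92 x 92 x 16 mm outside, walls and floor 5 mm. Origin: centre of its underside; x and y along its sides.
- tray_blue: Blue open square tray, fixed, 120 x 120 mm outside, 16 mm high, walls and floor 5 mm thick (inside 110 x 110 mm). Origin: centre of its underside; x and y along its sides.
- bin_green (a point): Green open square bin on the carousel's grey turning disc, 72 x 72 mm outside, 26 mm high, walls and floor 4 mm thick (inside 64 x 64 mm). This point: centre of its underside, 85 mm from the disc's axis, on the disc's upper face 30 mm above the bench; its x points to the disc's axis, z up. A white and a black bin of equal size, with other parts in them, stand 120 degrees to either side.
- wheel (a joint): Angle of the carousel's disc (256 mm diameter), rad: 0 with the green bin at the pointer, growing anticlockwise from above, range -3.1 to 3.1; starts at 0.9 to 2.4; light friction (0.06 N m), stays where left. To turn it: black bar grip on a post on the disc's axis, 64 mm long (along the green bin's x), 15 mm thick, its underside 72 and top 104 mm above the bench.
- load_mark (a point): Point where the green bin's centre point lies when the bin is at the red pointer, 30 mm above the bench. Belongs to the fixed base: its x points from here to the disc's vertical axis, 85 mm away; z up. The red pointer, in line with this point and 149 mm from the axis, is an upright stub 34 mm high and about 23 mm wide just outside the disc.
There are look-alikes about, which are no part of the job. There is more than one size of the tray_charcoal; the job needs the largest.

How it is judged:
By the outcome, as a careful person would: the job done as asked, in the order asked, and still so for the second after the job is handed in, with the robot touching nothing.
It also fails if it takes over 144 s, if anything falls off the work surface, if the arm or the gripper's body presses on something with over 40 N, if the wrist force passes 120 N, or if a joint passes its speed limit or range.

### The arm

A 6-joint arm with a two-finger parallel gripper is mounted at the origin on the work surface. World frame = base frame: x ahead of the robot, y to its left, z up, the work surface at z = 0. Lengths are in m, angles in rad, forces in N, time in s.
With the tool pointing down it reaches from about 0.4 to 0.825 m from the base axis. Payload 7 kg.
Tool frame: the origin (TCP) lies between the finger pads; the fingertips stand manip.finger_overhang ahead of it and the grasp point (between the pads) lies 3 mm ahead of it (manip.finger_overhang is the distance from the TCP to the fingertips, in m); z points along the fingers, y is the line along which they close (so a half turn about z gives the same grasp; the last joint's range is limited). The gripper opens to 85 mm and grips with 20 to 120 N. Pads are 22 mm wide; open, the fingers measure 114 mm over their backs; the gripper's body (76 mm by 85 mm) begins 54 mm behind the grasp point. The pads swing forward as they close: fully open they stand 13 mm farther back than shut.
Start: joints at [-1.01, 0.359, 0.012, 0, -1.224, -0.288], TCP at [0.182, -0.65, 0.253] pointing down, gripper open.
Joint ranges: [-3.07, 3.07], [-1.43, 2.12], [-1.02, 1.25], [-3.03, 1.67], [-3.05, -0], [-3.03, 3.03]. Speed limits (rad/s): [2.39, 2.39, 3.01, 3.14, 3.14, 3.14].

### API

Orientations are given as a rotation vector (axis times angle).
In Python, from cell import manip gives the robot as it stands. The module is installed in compiled form; this text tells all that it offers.
- The arm moves only by the tool apply_moves, never from a script. Its argument "deltas" is a list of rows, each an object of numbers: "tx", "ty", "tz": the shift along the world's x, y, z in mm; "roll": the turn about the world's z in rad. In form: [{"tx": .., "ty": .., "tz": .., "roll": ..}, ...]. A call has 1 to 5 rows; each row shifts and turns the commanded pose from where the row before left it; what a row does not reach is not made up. A row lasts 1/8 s, in which the tool goes at most 62.5 mm and 10.7 degrees, less where a joint would pass 70% of its speed; a pose out of reach is approached as far as the arm can. A call is refused whole if a number of a shift passes 62.5 or a number of a turn 0.188, either way. A call with a gripper value outside its range is refused whole. "gripper" is the closure in counts, from 0 (fully open) to 255 (shut), set as the call begins (left out, the last holds). The fingers move at their own pace and stop on an object; "squeeze" is the grip in N (left out, the last holds). Time passes only in rows, so rows that do not move let the fingers close. It gives the time, the measured TCP pose, the force, the opening and the grip force at its end, in the units of the state.
- manip.sense(): the state, without advancing time (a new reading comes with each control period).
- manip.get_image(name): name is "scene" or "top" or "wrist"; returns a dict with "color" (420x560x3 uint8, red, green, blue), "intrinsics" (3x3 intrinsics, pixels), "R" (3x3) and "t" (3): a world point X has camera coordinates R X + t; the wrist camera has in their place "mount" (4x4, takes a point from camera to tool coordinates, whose origin is the TCP and whose axes are the flange's). Camera axes: x right, y down, z forward; pixel columns grow to the right and rows downward; lengths in m; the calibration is good to about 2 mm. A picture is of the moment at which its call begins: read the wrist's pose just before it. There is no depth.
- manip.hand_in(): hands the job in; it is judged then, once.
The state is a dict: "clock": time; "joint_positions": joint angles; "joint_vel": joint speeds; "joint_torque": joint torques, N m; "position": TCP position; "eef_rot": TCP orientation; "contact_force": force on the tool from outside, world axes, zero at the start; "torque": the same for the moment, N m; "grip_width": opening from 0.0 (shut) to 1.0 (fully open); "grip_force": force on a finger pad.
Only numpy, scipy, OpenCV 4.12 (cv2) and the standard library are available. Lean on these libraries where they do the work, as an engineer would, in place of code of your own. Each camera call takes 0.05 s, during which the arm holds its last target. There are 200 camera calls.

## Working session

There is one attempt and no reset: what is moved stays moved. The work goes in short steps, Python scripts to look and compute and a tool call to move; the robot and the scene stay as the last step left them, time stands still between calls to the robot, and variables do not carry over. Pictures are saved under pics/ and viewed, at most 14 in all, crops included, and the job is handed in when it is done.

Besides the shell and the picture viewer there is one more tool, called by a JSON object that holds its "name" and its "arguments". apply_moves: Moves the arm, as the interface text tells. Its arguments: {"type":"object","properties":{"deltas":{"type":"array"},"gripper":{"type":"number"},"squeeze":{"type":"number"}},"required":["deltas"]}

```bash
mkdir -p pics; python3 - <<'E'
from cell import manip
import cv2,numpy as np
print(manip.finger_overhang, manip.sense())
for n in("scene","top"):
    d=manip.get_image(n); cv2.imwrite(f"pics/{n}0.png",d["color"][:,:,::-1]); print(n,d["intrinsics"].tolist(),np.round(d["R"],4).tolist(),np.round(d["t"],4).tolist())
d=manip.get_image("wrist");print(d["mount"],d["intrinsics"])
E
```

```text
0.022 {'clock': 0.0, 'joint_positions': array([-1.00988372e+00,  3.59408922e-01,  1.10234676e-02, -3.73739984e-04,
       -1.22410830e+00, -2.88092196e-01]), 'joint_vel': array([ 0.00136686, -0.00020037, -0.00101537,  0.00042244,  0.00204615,
       -0.00069081]), 'joint_torque': array([ 3.53559863e-04, -5.83315229e+01,  2.93418217e+01,  6.93654522e+00,
       -6.06028800e-03,  6.87191437e-05]), 'position': array([ 0.18172478, -0.64959043,  0.25232975]), 'eef_rot': array([ 4.26967739e-01, -3.11205965e+00, -2.65668351e-03]), 'contact_force': array([ 0.82861688, -1.00860624,  0.59387231]), 'torque': array([ 0.07082167, -0.0235798 , -0.02436492]), 'grip_force': 0.0, 'grip_width': 0.9975859656796939}
scene [[424.7861913567401, 0.0, 280.7344483125636], [0.0, 424.7861913567401, 209.7738421688388], [0.0, 0.0, 1.0]] [[0.7728, 0.6347, -0.0062], [0.3865, -0.4783, -0.7886], [-0.5034, 0.607, -0.6149]] [-0.3315, -0.1384, 1.3322]
top [[463.400134109386, 0.0, 278.8055760411204], [0.0, 463.400134109386, 211.98876830202795], [0.0, 0.0, 1.0]] [[0.0134, -0.9999, -0.0005], [-0.998, -0.0134, -0.0625], [0.0625, 0.0013, -0.998]] [-0.0347, 0.4271, 1.3662]
[[-9.31928552e-04 -9.63762806e-01 -2.66759039e-01  6.78060158e-02]
 [ 9.99999523e-01 -8.20287762e-04 -5.29936205e-04 -8.82401241e-05]
 [ 2.91913629e-04 -2.66759406e-01  9.63763111e-01 -1.19091863e-01]
 [ 0.00000000e+00  0.00000000e+00  0.00000000e+00  1.00000000e+00]] [[351.82523101   0.         283.02578812]
 [  0.         351.82523101 205.33226706]
 [  0.           0.           1.        ]]
```

View pics/top0.png

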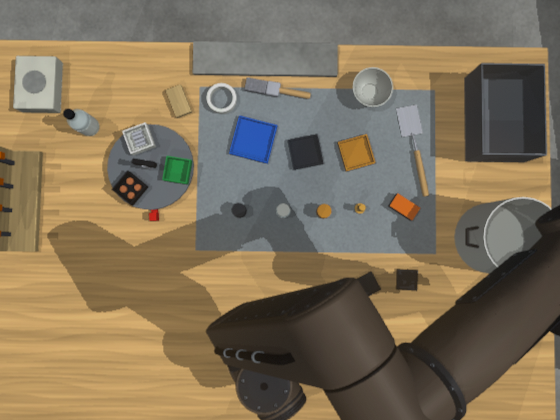

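View pics/scene0.png

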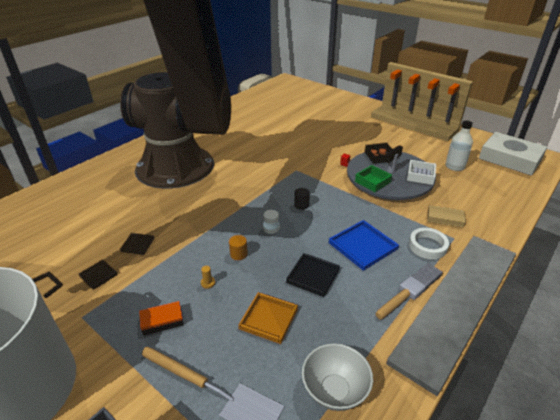

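Top view: charcoal cylinder at (239,210), a grey look-alike at (283,210), ochre cylinder (324,211), dowel (361,208), block (404,206). Trays: blue (252,139), charcoal (305,152), ochre (355,153). Carousel axis is near (149,166), the green bin at (177,170) and the pointer at (153,215). The smaller black trays at (369,283) and (407,279) are look-alikes.

```bash
cat > h.py <<'E'
from cell import manip
import cv2,numpy as np
def cam(n):
    s=manip.sense(); d=manip.get_image(n); K=d["intrinsics"]
    if n=="wrist":
        T=np.eye(4);T[:3,:3]=cv2.Rodrigues(s["eef_rot"])[0];T[:3,3]=s["position"];T=T@d["mount"]
        R=T[:3,:3].T;t=-R@T[:3,3]
    else:R,t=np.array(d["R"]),np.array(d["t"])
    return d["color"],K,R,t
def ray(p,z,K,R,t):
    p=np.asarray(p,float).reshape(-1,2)
    d=np.c_[p,np.ones(len(p))]@np.linalg.inv(K).T@R
    c=-R.T@t
    return (c+d*((z-c[2])/d[:,2])[:,None])[:,:2]
def proj(X,K,R,t):
    q=(K@(R@np.asarray(X,float)+t));return q[:2]/q[2]
def mask(c,lo,hi,roi):
    m=cv2.inRange(cv2.cvtColor(c,cv2.COLOR_RGB2HSV),lo,hi);x0,y0,x1,y1=roi
    o=np.zeros_like(m);o[y0:y1,x0:x1]=m[y0:y1,x0:x1];return o
def big(m):
    cs,_=cv2.findContours(m,cv2.RETR_EXTERNAL,cv2.CHAIN_APPROX_NONE)
    return max(cs,key=cv2.contourArea)[:,0].astype(float)
def rect(c,z,C):  # min-area rect in world mm of a contour cast on plane z
    w=ray(c,z,*C)*1000
    r=cv2.minAreaRect(w.astype(np.float32));return np.round(r[0],1),np.round(r[1],1),round(r[2],1)
E
python3 - <<'E'
from h import *
c,*C=cam("top")
S={"blue":((105,120,60),(130,255,255),(220,105,285,170),.016),
"tcharc":((0,0,0),(180,255,50),(280,125,330,175),.016),
"tochre":((10,120,60),(30,255,255),(330,130,380,175),.016),
"block":((3,150,100),(14,255,255),(380,185,430,230),.026),
"green":((45,100,40),(85,255,255),(155,150,200,190),.056),
"ptr":((0,150,80),(5,255,255),(140,203,165,226),.034),
"bar":((0,0,0),(180,255,50),(128,155,160,172),.104),
"cyl_c":((0,0,0),(180,255,60),(226,200,252,222),.045),
"cyl_o":((10,120,60),(30,255,255),(310,198,338,224),.045),
"dowel":((10,120,60),(30,255,255),(350,198,372,218),.048)}
for k,(lo,hi,roi,z) in S.items():
    p=big(mask(c,lo,hi,roi)); print(k,p.min(0),p.max(0),*rect(p,z,C))
# overlay zoom
cv2.imwrite("pics/zl.png",cv2.resize(c[110:230,90:290,::-1],None,fx=4,fy=4,interpolation=cv2.INTER_CUBIC))
cv2.imwrite("pics/zr.png",cv2.resize(c[110:230,240:440,::-1],None,fx=4,fy=4,interpolation=cv2.INTER_CUBIC))
E
```

```text
blue [229. 116.] [276. 162.] [645.7  52.1] [120.6 119.9] 76.5
tcharc [289. 135.] [322. 168.] [ 610.3 -106.2] [88.4 87.1] 12.2
tochre [338. 134.] [374. 170.] [ 610.2 -257.9] [92.  91.6] 16.8
block [390. 194.] [419. 219.] [ 448.2 -399.3] [79.7 45.4] 56.7
green [162. 156.] [191. 183.] [544.1 268.8] [77.2 73. ] 81.4
ptr [149. 209.] [158. 220.] [413.8 338.2] [32.3 26.4] 1.8
bar [132. 159.] [156. 167.] [554.7 350.4] [68.8 15.4] 82.0
cyl_c [232. 204.] [246. 217.] [429.8  86.9] [41.3 37. ] 45.9
cyl_o [317. 204.] [330. 217.] [ 431.6 -159. ] [38.  37.8] 0.5
dowel [355. 204.] [364. 212.] [ 440.1 -263.1] [23.3 26.3] 0.8
```

View pics/zl.png

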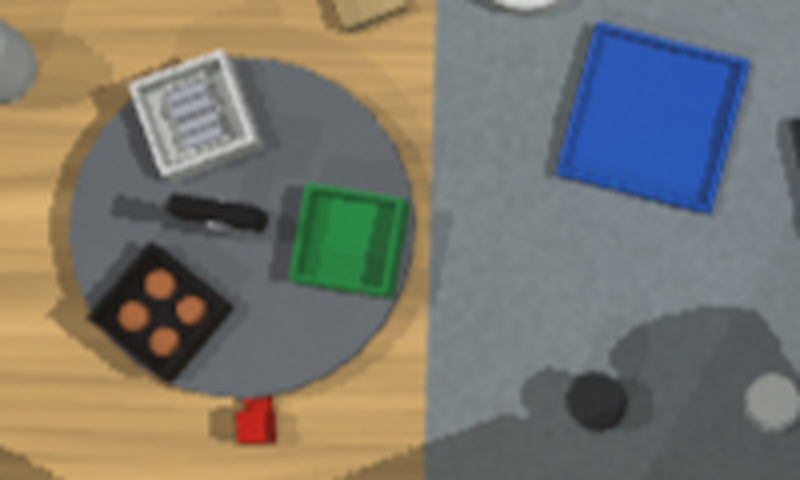

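View pics/zr.png

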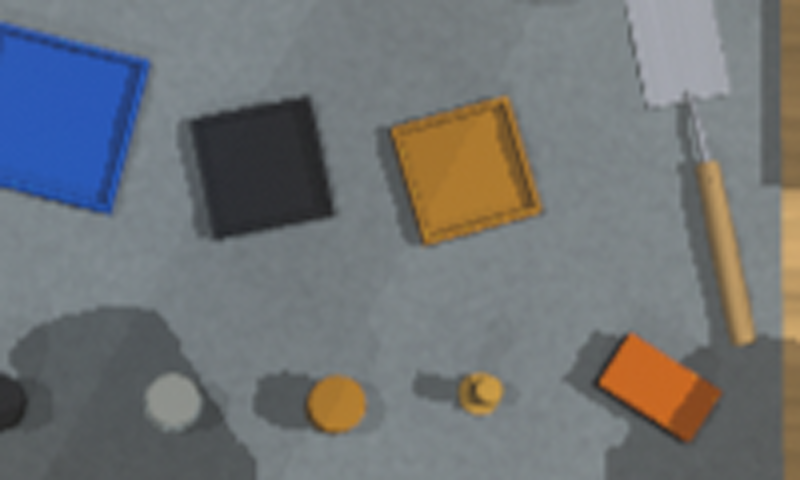

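Measured sizes match the given ones: trays 120 and 92 mm, block 80x45. I'll take the block first.

{"name": "apply_moves", "arguments": {"deltas": [{"ty": 60, "roll": 0.18}, {"ty": 60, "roll": 0.18}, {"ty": 60, "tx": 10, "roll": 0.18}, {"ty": 50, "tx": 30, "roll": 0.177}, {"ty": 20, "tx": 56}], "gripper": 0, "squeeze": 40}}

```text
schema error: expected keys tx, ty, tz, roll
```

{"name": "apply_moves", "arguments": {"deltas": [{"tx": 60}, {"tx": 60}, {"tx": 50, "tz": -30}, {"tz": -50}, {"tz": 0}]}}

```text
schema error: expected keys tx, ty, tz, roll
```

```bash
python3 - <<'E'
from h import *
c,*C=cam("wrist"); s=manip.sense(); print(s["position"],s["eef_rot"])
cv2.imwrite("pics/w1.png",c[:,:,::-1])
p=big(mask(c,(3,150,80),(14,255,255),(0,0,560,420))); print(rect(p,.026,C))
E
```

```text
[ 0.1817628  -0.64987237  0.25285024] [ 4.27032554e-01 -3.11223053e+00 -1.15649108e-03]Traceback (most recent call last):
  File "<stdin>", line 4, in <module>
  File "h.py", line 22, in big
    return max(cs,key=cv2.contourArea)[:,0].astype(float)
           ~~~^^^^^^^^^^^^^^^^^^^^^^^^
ValueError: max() iterable argument is empty
```

View pics/w1.png

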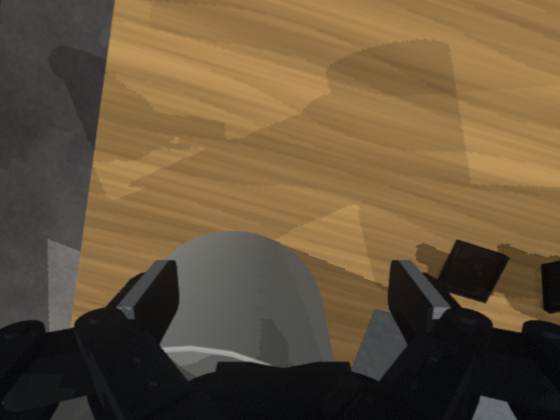

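All four keys are needed in every row. The wrist view shows the bucket rim just beside the fingers at (220,350), so I'll lift while moving away.

{"name": "apply_moves", "arguments": {"deltas": [{"tx": 0, "ty": 0, "tz": 60, "roll": 0}, {"tx": 0, "ty": 60, "tz": 0, "roll": 0.18}, {"tx": 0, "ty": 60, "tz": 0, "roll": 0.18}, {"tx": 10, "ty": 60, "tz": 0, "roll": 0.18}, {"tx": 30, "ty": 50, "tz": 0, "roll": 0.177}], "gripper": 0, "squeeze": 40}}

```text
clock: 0.88
position: [0.221, -0.4181, 0.3136]
eef_rot: [-1.498, 2.761, -0.001]
contact_force: [2.2, -0.2, -0.6]
grip_width: 0.999
grip_force: 0.0
```

{"name": "apply_moves", "arguments": {"deltas": [{"tx": 56, "ty": 20, "tz": 0, "roll": 0}, {"tx": 60, "ty": 0, "tz": 0, "roll": 0}, {"tx": 60, "ty": 0, "tz": 0, "roll": 0}, {"tx": 50, "ty": 0, "tz": -30, "roll": 0}, {"tx": 0, "ty": 0, "tz": -50, "roll": 0}]}}

```text
clock: 1.5
position: [0.4518, -0.4, 0.2326]
eef_rot: [-1.495, 2.762, -0.004]
contact_force: [-0.1, 0.5, -1.6]
grip_width: 0.999
grip_force: 0.0
```

{"name": "apply_moves", "arguments": {"deltas": [{"tx": 0, "ty": 0, "tz": -60, "roll": 0}, {"tx": 0, "ty": 0, "tz": 0, "roll": 0}, {"tx": 0, "ty": 0, "tz": 0, "roll": 0}]}}

```text
clock: 1.88
position: [0.4488, -0.4009, 0.1756]
eef_rot: [-1.493, 2.764, -0.004]
contact_force: [0.6, -0.1, 1.7]
grip_width: 0.998
grip_force: 0.0
```

```bash
python3 - <<'E'
from h import *
c,*C=cam("wrist"); s=manip.sense(); print(s["position"],s["eef_rot"])
cv2.imwrite("pics/w2.png",c[:,:,::-1])
p=big(mask(c,(3,150,80),(14,255,255),(0,0,560,420))); print(rect(p,.026,C),p.min(0),p.max(0))
E
```

```text
[ 0.44918372 -0.4010853   0.17631657] [-1.49179963  2.76282823 -0.00582854]
(array([ 448.5, -402.1]), array([79.7, 44.2]), 57.9) [254. 145.] [311. 243.]
```

View pics/w2.png

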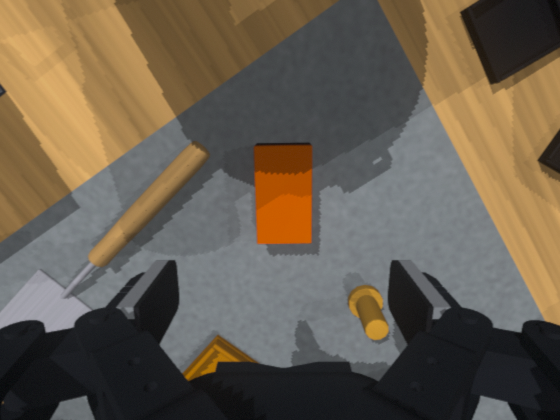

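The block sits at (254–311, 143–243) with both fingers straddling it, and the wrist measurement agrees with the top view to 3 mm. Going down.

{"name": "apply_moves", "arguments": {"deltas": [{"tx": 0, "ty": -1, "tz": -60, "roll": 0.01}, {"tx": 0, "ty": 0, "tz": -50, "roll": 0}, {"tx": 0, "ty": 0, "tz": -28, "roll": 0}, {"tx": 0, "ty": 0, "tz": -10, "roll": 0}, {"tx": 0, "ty": 0, "tz": 0, "roll": 0}]}}

```text
clock: 2.55
position: [0.4489, -0.4017, 0.0269]
eef_rot: [-1.506, 2.756, -0.003]
contact_force: [0.0, -0.6, -0.2]
grip_width: 1.001
grip_force: 0.0
```

{"name": "apply_moves", "arguments": {"deltas": [{"tx": 0, "ty": 0, "tz": 0, "roll": 0}, {"tx": 0, "ty": 0, "tz": 0, "roll": 0}, {"tx": 0, "ty": 0, "tz": 0, "roll": 0}, {"tx": 0, "ty": 0, "tz": 0, "roll": 0}, {"tx": 0, "ty": 0, "tz": 0, "roll": 0}], "gripper": 255}}

```text
clock: 3.18
position: [0.4486, -0.4014, 0.0267]
eef_rot: [-1.506, 2.756, -0.003]
contact_force: [0.1, 2.3, 5.9]
grip_width: 0.517
grip_force: 41.5
```

{"name": "apply_moves", "arguments": {"deltas": [{"tx": 0, "ty": 0, "tz": 50, "roll": 0}, {"tx": 0, "ty": 0, "tz": 50, "roll": 0}, {"tx": 0, "ty": 0, "tz": 20, "roll": 0}, {"tx": 24, "ty": 56, "tz": 0, "roll": 0.1}, {"tx": 24, "ty": 56, "tz": 0, "roll": 0.1}]}}

```text
clock: 3.8
position: [0.4961, -0.2883, 0.1462]
eef_rot: [-1.774, 2.591, -0.002]
contact_force: [1.5, -0.6, -1.2]
grip_width: 0.518
grip_force: 41.3
```

{"name": "apply_moves", "arguments": {"deltas": [{"tx": 24, "ty": 56, "tz": 0, "roll": 0.12}, {"tx": 25, "ty": 57, "tz": 0, "roll": 0}, {"tx": 25, "ty": 57, "tz": 0, "roll": 0}, {"tx": 25, "ty": 57, "tz": 0, "roll": 0}, {"tx": 25, "ty": 57, "tz": 0, "roll": 0}]}}

```text
clock: 4.42
position: [0.6204, -0.0029, 0.146]
eef_rot: [-1.926, 2.481, -0.001]
contact_force: [1.0, -0.8, -1.0]
grip_width: 0.519
grip_force: 41.3
```

{"name": "apply_moves", "arguments": {"deltas": [{"tx": 25, "ty": 57, "tz": 0, "roll": 0}, {"tx": 0, "ty": 0, "tz": 0, "roll": 0}, {"tx": 0, "ty": 0, "tz": 0, "roll": 0}]}}

```text
clock: 4.8
position: [0.6444, 0.0522, 0.1452]
eef_rot: [1.927, -2.481, -0.0]
contact_force: [0.5, -0.4, 0.0]
grip_width: 0.52
grip_force: 41.3
```

```bash
python3 - <<'E'
from h import *
c,*C=cam("wrist"); s=manip.sense(); print(s["position"],s["eef_rot"],s["grip_width"])
cv2.imwrite("pics/w3.png",c[:,:,::-1])
p=big(mask(c,(105,120,60),(130,255,255),(0,0,560,420))); print(rect(p,.016,C),p.min(0),p.max(0))
E
```

```text
[0.64429969 0.05151342 0.14533576] [ 1.92546078e+00 -2.48181897e+00 -3.48867820e-04] 0.5152168281537064
(array([644.4,  43.6]), array([104. , 118.2]), 76.3) [194. 119.] [364. 260.]
```

View pics/w3.png

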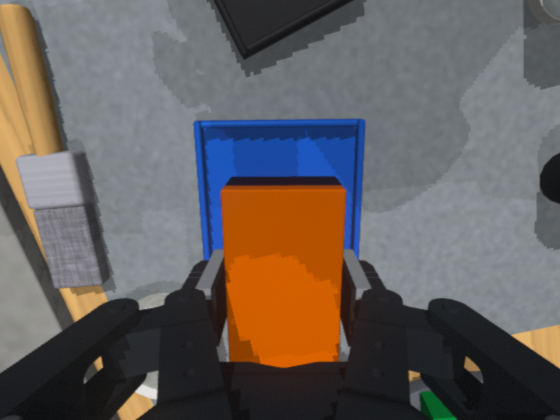

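The block is held square over the blue tray, whose rim edges are at rows 120 and columns 196–364. Lowering and releasing.

{"name": "apply_moves", "arguments": {"deltas": [{"tx": 1, "ty": 0, "tz": -50, "roll": 0}, {"tx": 0, "ty": 0, "tz": -40, "roll": 0}, {"tx": 0, "ty": 0, "tz": -16, "roll": 0}, {"tx": 0, "ty": 0, "tz": -6, "roll": 0}, {"tx": 0, "ty": 0, "tz": -1, "roll": 0}]}}

```text
clock: 5.48
position: [0.6466, 0.0518, 0.0334]
eef_rot: [-1.925, 2.481, -0.001]
contact_force: [-0.1, -0.9, 0.4]
grip_width: 0.514
grip_force: 41.4
```

{"name": "apply_moves", "arguments": {"deltas": [{"tx": 0, "ty": 0, "tz": 0, "roll": 0}, {"tx": 0, "ty": 0, "tz": 0, "roll": 0}, {"tx": 0, "ty": 0, "tz": 0, "roll": 0}], "gripper": 80}}

```text
clock: 5.85
position: [0.6462, 0.0521, 0.033]
eef_rot: [-1.925, 2.481, -0.001]
contact_force: [-0.5, 0.3, 0.4]
grip_width: 0.683
grip_force: 0.0
```

{"name": "apply_moves", "arguments": {"deltas": [{"tx": 0, "ty": 0, "tz": 30, "roll": 0}, {"tx": 0, "ty": 0, "tz": 60, "roll": 0}, {"tx": 0, "ty": 0, "tz": 30, "roll": 0}, {"tx": 0, "ty": 0, "tz": 0, "roll": 0}]}}

```text
clock: 6.35
position: [0.6475, 0.0525, 0.156]
eef_rot: [-1.923, 2.477, -0.003]
contact_force: [-0.3, 0.6, -0.2]
grip_width: 0.69
grip_force: 0.0
```

{"name": "apply_moves", "arguments": {"deltas": [{"tx": -54, "ty": 8, "tz": 0, "roll": 0}, {"tx": -54, "ty": 9, "tz": 0, "roll": 0}, {"tx": -54, "ty": 9, "tz": 0, "roll": 0}, {"tx": -54, "ty": 9, "tz": 0, "roll": 0}, {"tx": 0, "ty": 0, "tz": 0, "roll": 0}], "gripper": 0}}

```text
clock: 6.98
position: [0.4262, 0.0864, 0.1519]
eef_rot: [1.928, -2.479, -0.001]
contact_force: [0.1, -0.4, 1.1]
grip_width: 1.0
grip_force: 0.0
```

{"name": "apply_moves", "arguments": {"deltas": [{"tx": 0, "ty": 0, "tz": -50, "roll": 0}, {"tx": 0, "ty": 0, "tz": -50, "roll": 0}, {"tx": 0, "ty": 0, "tz": -17, "roll": 0}, {"tx": 0, "ty": 0, "tz": -4, "roll": 0}, {"tx": 0, "ty": 0, "tz": 0, "roll": 0}]}}

```text
clock: 7.6
position: [0.4302, 0.087, 0.0313]
eef_rot: [1.926, -2.482, 0.0]
contact_force: [-0.8, -0.1, 0.7]
grip_width: 1.004
grip_force: 0.0
```

{"name": "apply_moves", "arguments": {"deltas": [{"tx": 0, "ty": 0, "tz": 0, "roll": 0}, {"tx": 0, "ty": 0, "tz": 0, "roll": 0}, {"tx": 0, "ty": 0, "tz": 0, "roll": 0}, {"tx": 0, "ty": 0, "tz": 0, "roll": 0}, {"tx": 0, "ty": 0, "tz": 0, "roll": 0}], "gripper": 255}}

```text
clock: 8.22
position: [0.4302, 0.0872, 0.0322]
eef_rot: [-1.926, 2.481, -0.0]
contact_force: [-2.5, 0.2, 9.9]
grip_width: 0.479
grip_force: 39.5
```

{"name": "apply_moves", "arguments": {"deltas": [{"tx": 0, "ty": 0, "tz": 50, "roll": 0}, {"tx": 0, "ty": 0, "tz": 50, "roll": 0}, {"tx": 36, "ty": -38, "tz": 0, "roll": 0}, {"tx": 36, "ty": -38, "tz": 0, "roll": 0}, {"tx": 36, "ty": -39, "tz": 0, "roll": 0}]}}

```text
clock: 8.85
position: [0.5389, -0.029, 0.132]
eef_rot: [-1.926, 2.48, -0.001]
contact_force: [0.6, 0.8, -1.2]
grip_width: 0.479
grip_force: 41.1
```

{"name": "apply_moves", "arguments": {"deltas": [{"tx": 36, "ty": -39, "tz": 0, "roll": 0}, {"tx": 36, "ty": -39, "tz": 0, "roll": 0}, {"tx": 0, "ty": 0, "tz": -40, "roll": 0}, {"tx": 0, "ty": 0, "tz": -40, "roll": 0}, {"tx": 0, "ty": 0, "tz": 0, "roll": 0}]}}

```text
clock: 9.48
position: [0.6073, -0.1064, 0.0484]
eef_rot: [1.921, -2.479, -0.006]
contact_force: [-0.1, -0.3, -0.1]
grip_width: 0.477
grip_force: 41.1
```

{"name": "apply_moves", "arguments": {"deltas": [{"tx": 0, "ty": 0, "tz": -10, "roll": 0}, {"tx": 0, "ty": 0, "tz": -3, "roll": 0}, {"tx": 0, "ty": 0, "tz": -1, "roll": 0}, {"tx": 0, "ty": 0, "tz": 0, "roll": 0}]}}

```text
clock: 9.98
position: [0.6102, -0.1059, 0.038]
eef_rot: [-1.926, 2.481, -0.001]
contact_force: [-0.7, 0.6, -1.0]
grip_width: 0.486
grip_force: 41.1
```

{"name": "apply_moves", "arguments": {"deltas": [{"tx": 0, "ty": 0, "tz": -1, "roll": 0}, {"tx": 0, "ty": 0, "tz": 0, "roll": 0}, {"tx": 0, "ty": 0, "tz": 0, "roll": 0}], "gripper": 90}}

```text
clock: 10.35
position: [0.6099, -0.106, 0.0364]
eef_rot: [-1.926, 2.482, -0.0]
contact_force: [0.0, -0.0, -0.5]
grip_width: 0.648
grip_force: 0.0
```

{"name": "apply_moves", "arguments": {"deltas": [{"tx": 0, "ty": 0, "tz": 40, "roll": 0}, {"tx": 0, "ty": 0, "tz": 50, "roll": 0}, {"tx": -59, "ty": -17, "tz": 20, "roll": 0}, {"tx": -59, "ty": -18, "tz": 0, "roll": 0}, {"tx": -60, "ty": -18, "tz": 0, "roll": 0}]}}

```text
clock: 10.98
position: [0.4322, -0.1588, 0.1459]
eef_rot: [-1.926, 2.481, -0.001]
contact_force: [-0.4, -0.4, 1.4]
grip_width: 0.644
grip_force: 0.0
```

{"name": "apply_moves", "arguments": {"deltas": [{"tx": 0, "ty": 0, "tz": 0, "roll": 0}, {"tx": 0, "ty": 0, "tz": -50, "roll": 0}, {"tx": 0, "ty": 0, "tz": -50, "roll": 0}, {"tx": 0, "ty": 0, "tz": -14, "roll": 0}, {"tx": 0, "ty": 0, "tz": 0, "roll": 0}], "gripper": 0}}

```text
clock: 11.6
position: [0.4335, -0.1584, 0.0306]
eef_rot: [1.925, -2.48, -0.002]
contact_force: [-0.1, -0.1, 0.8]
grip_width: 0.999
grip_force: 0.0
```

{"name": "apply_moves", "arguments": {"deltas": [{"tx": 0, "ty": 0, "tz": 0, "roll": 0}, {"tx": 0, "ty": 0, "tz": 0, "roll": 0}, {"tx": 0, "ty": 0, "tz": 0, "roll": 0}, {"tx": 0, "ty": 0, "tz": 0, "roll": 0}, {"tx": 0, "ty": 0, "tz": 0, "roll": 0}], "gripper": 255}}

```text
clock: 12.22
position: [0.4344, -0.1584, 0.0327]
eef_rot: [-1.925, 2.481, -0.002]
contact_force: [-1.4, 0.2, 7.2]
grip_width: 0.48
grip_force: 39.9
```

{"name": "apply_moves", "arguments": {"deltas": [{"tx": 0, "ty": 0, "tz": 50, "roll": 0}, {"tx": 0, "ty": 0, "tz": 50, "roll": 0}, {"tx": 44, "ty": -25, "tz": 0, "roll": 0}, {"tx": 44, "ty": -25, "tz": 0, "roll": 0}, {"tx": 44, "ty": -25, "tz": 0, "roll": 0}]}}

```text
clock: 12.85
position: [0.5674, -0.2342, 0.1329]
eef_rot: [-1.925, 2.481, -0.002]
contact_force: [0.8, 1.6, -0.4]
grip_width: 0.481
grip_force: 41.1
```

{"name": "apply_moves", "arguments": {"deltas": [{"tx": 44, "ty": -25, "tz": 0, "roll": 0}, {"tx": 0, "ty": 0, "tz": 0, "roll": 0}, {"tx": 0, "ty": 0, "tz": -40, "roll": 0}, {"tx": 0, "ty": 0, "tz": -40, "roll": 0}, {"tx": 0, "ty": 0, "tz": 0, "roll": 0}]}}

```text
clock: 13.48
position: [0.6071, -0.2578, 0.0491]
eef_rot: [1.923, -2.479, -0.007]
contact_force: [0.2, -0.1, -0.5]
grip_width: 0.477
grip_force: 41.1
```

{"name": "apply_moves", "arguments": {"deltas": [{"tx": 0, "ty": 0, "tz": -10, "roll": 0}, {"tx": 0, "ty": 0, "tz": -4, "roll": 0}, {"tx": 0, "ty": 0, "tz": 0, "roll": 0}, {"tx": 0, "ty": 0, "tz": 0, "roll": 0}]}}

```text
clock: 13.98
position: [0.6103, -0.2585, 0.0384]
eef_rot: [-1.926, 2.481, -0.001]
contact_force: [0.2, -0.2, -1.0]
grip_width: 0.481
grip_force: 41.1
```

{"name": "apply_moves", "arguments": {"deltas": [{"tx": 0, "ty": 0, "tz": -1, "roll": 0}, {"tx": 0, "ty": 0, "tz": 0, "roll": 0}, {"tx": 0, "ty": 0, "tz": 0, "roll": 0}], "gripper": 90}}

```text
clock: 14.35
position: [0.61, -0.2584, 0.0368]
eef_rot: [-1.926, 2.482, -0.0]
contact_force: [0.1, -0.1, 0.4]
grip_width: 0.649
grip_force: 0.0
```

{"name": "apply_moves", "arguments": {"deltas": [{"tx": 0, "ty": 0, "tz": 40, "roll": 0}, {"tx": 0, "ty": 0, "tz": 60, "roll": 0}, {"tx": 0, "ty": 0, "tz": 60, "roll": 0}, {"tx": 0, "ty": 0, "tz": 33, "roll": 0.05}, {"tx": -5, "ty": 59, "tz": 0, "roll": 0.05}]}}

```text
clock: 14.98
position: [0.6064, -0.2016, 0.2331]
eef_rot: [-2.042, 2.382, -0.008]
contact_force: [0.6, 1.7, -1.8]
grip_width: 0.646
grip_force: 0.0
```

{"name": "apply_moves", "arguments": {"deltas": [{"tx": -5, "ty": 59, "tz": 0, "roll": 0}, {"tx": -5, "ty": 59, "tz": 0, "roll": 0}, {"tx": -5, "ty": 59, "tz": 0, "roll": 0}, {"tx": -5, "ty": 59, "tz": 0, "roll": 0}, {"tx": -5, "ty": 59, "tz": 0, "roll": 0}], "gripper": 0}}

```text
clock: 15.6
position: [0.5794, 0.0975, 0.23]
eef_rot: [-2.047, 2.382, -0.0]
contact_force: [0.8, 0.1, -0.6]
grip_width: 1.004
grip_force: 0.0
```

{"name": "apply_moves", "arguments": {"deltas": [{"tx": -5, "ty": 59, "tz": 0, "roll": 0}, {"tx": -5, "ty": 59, "tz": 0, "roll": 0}, {"tx": -5, "ty": 59, "tz": 0, "roll": 0}, {"tx": -5, "ty": 59, "tz": 0, "roll": 0}, {"tx": -5, "ty": 58, "tz": 0, "roll": 0}]}}

```text
clock: 16.23
position: [0.5544, 0.3915, 0.2299]
eef_rot: [-2.048, 2.382, -0.0]
contact_force: [1.4, -0.2, -0.4]
grip_width: 0.999
grip_force: 0.0
```

{"name": "apply_moves", "arguments": {"deltas": [{"tx": 0, "ty": 0, "tz": 0, "roll": 0}, {"tx": 0, "ty": 0, "tz": 0, "roll": 0}, {"tx": 0, "ty": 0, "tz": 0, "roll": 0}]}}

```text
clock: 16.6
position: [0.5551, 0.3885, 0.2299]
eef_rot: [-2.046, 2.384, -0.0]
contact_force: [0.2, 0.8, -0.6]
grip_width: 0.998
grip_force: 0.0
```

```bash
python3 - <<'E'
from h import *
c,*C=cam("wrist"); s=manip.sense(); print(s["position"],s["eef_rot"],s["joint_positions"])
cv2.imwrite("pics/w4.png",c[:,:,::-1]); np.savez("w4.npz",c=c,K=C[0],R=C[1],t=C[2])
for n,lo,hi,z in(("green",(45,100,40),(85,255,255),.056),("ptr",(0,150,60),(5,255,255),.034)):
    p=big(mask(c,lo,hi,(0,0,560,420))); print(n,rect(p,z,C),p.min(0),p.max(0))
E
```

```text
[0.5551635  0.38845226 0.23001864] [-2.04589451e+00  2.38371834e+00  8.77063235e-05] [ 8.97523041e-01  3.76593965e-01 -1.49627129e-02 -1.12042114e-06
 -1.17894668e+00 -1.04975765e+00]
green (array([544.7, 275.4]), array([63.7, 71.9]), 81.2) [226.   0.] [321.  90.]
ptr (array([415.3, 341.6]), array([34.1, 22.2]), 5.0) [414.  93.] [455. 122.]
```

View pics/w4.png

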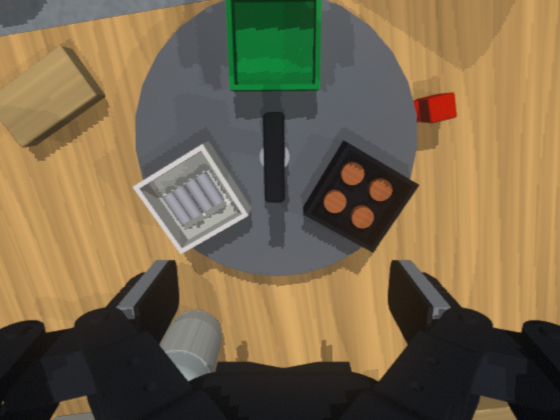

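Wrist view: the bar spans (274, 112–202) and its post (274,157). Green bin is at (274,45) and the pointer at (414–456, 93–122), with the pointer's brighter top face on the right. Now to refine axis, bar and pointer directions.

```bash
python3 - <<'E'
from h import *
d=np.load("w4.npz");c=d["c"];C=(d["K"],d["R"],d["t"])
b=big(mask(c,(0,0,0),(180,255,45),(255,105,295,210)));rb=rect(b,.104,C);print("bar",rb,b.min(0),b.max(0))
# disc: rim contour of grey, ellipse -> circle on z=.03
hsv=cv2.cvtColor(c,cv2.COLOR_RGB2HSV)
m=cv2.inRange(hsv,(100,10,50),(135,70,140)); m[:,:120]=0;m[:,430:]=0;m[285:]=0;m[:40]=0
p=big(cv2.morphologyEx(m,cv2.MORPH_OPEN,np.ones((3,3))))
w=ray(cv2.convexHull(p.astype(np.float32))[:,0],.03,*C)*1000
for i in range(4):
    A=np.c_[2*w,np.ones(len(w))];x=np.linalg.lstsq(A,(w**2).sum(1),rcond=None)[0]
    r=np.sqrt(x[2]+x[0]**2+x[1]**2);e=np.hypot(*(w-x[:2]).T)-r;w=w[abs(e)<max(2,1.5*e.std())]
print("disc",x[:2],r,len(w),e.std())
ax=x[:2]
pm=mask(c,(0,150,60),(5,255,255),(400,80,470,130)); v=hsv[:,:,2][pm>0]; print(np.percentile(v,[5,25,50,75,95]))
top=pm&cv2.inRange(hsv[:,:,2],int(v.min()/2+v.max()/2),255)
q=big(top);rt=rect(q,.034,C);print("ptrtop",rt,q.min(0),q.max(0))
for A in(ax,np.array(rb[0])):
    dv=np.array(rt[0])-A;print("ptr dir",np.degrees(np.arctan2(dv[1],dv[0])),np.hypot(*dv))
g=rect(big(mask(c,(45,100,40),(85,255,255),(0,0,560,420))),.056,C);print(g)
print("ptr crop");cv2.imwrite("pics/ptr.png",cv2.resize(c[70:145,380:480,::-1],None,fx=6,fy=6,interpolation=cv2.INTER_NEAREST))
E
```

```text
bar (array([556.2, 354.2]), array([62.8, 14. ]), 82.1) [263. 112.] [284. 202.]
disc [556.52611019 354.24422926] 124.88434335399269 37 0.3650571641920912
[ 72.   127.25 182.   185.   186.  ]
ptrtop (array([409.3, 341.2]), array([22.2, 21.8]), 5.3) [428.  93.] [455. 122.]
ptr dir -174.9368164987181 147.8028397560635
ptr dir -174.94275146744087 147.4740994208814
(array([544.7, 275.4]), array([63.7, 71.9]), 81.2)
ptr crop
```

View pics/ptr.png

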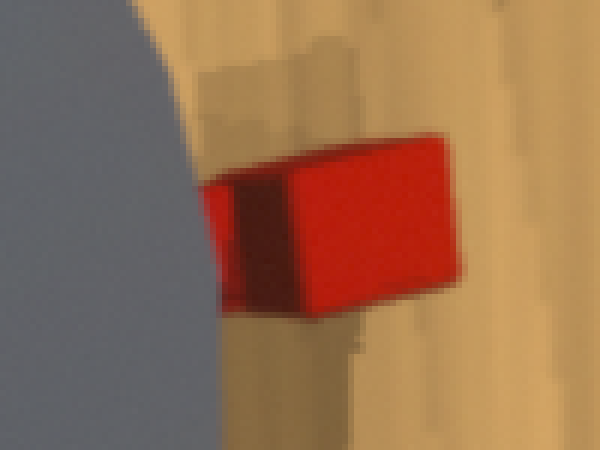

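Pointer direction is −174.95° from the axis at (556.4, 354.2) mm. Its radius is 147.8 against 149 given, and the disc radius 125 against 128. The bin lies at −97.9°, so the wheel must turn −1.345 rad.

{"name": "apply_moves", "arguments": {"deltas": [{"tx": 1, "ty": -34, "tz": 0, "roll": 0.014}, {"tx": 0, "ty": 0, "tz": -50, "roll": 0}, {"tx": 0, "ty": 0, "tz": -50, "roll": 0}, {"tx": 0, "ty": 0, "tz": -30, "roll": 0}, {"tx": 0, "ty": 0, "tz": 0, "roll": 0}]}}

```text
clock: 17.27
position: [0.5551, 0.3534, 0.0976]
eef_rot: [2.059, -2.366, 0.001]
contact_force: [-0.4, -0.7, 0.4]
grip_width: 1.001
grip_force: 0.0
```

{"name": "apply_moves", "arguments": {"deltas": [{"tx": 0, "ty": 0, "tz": 0, "roll": 0}, {"tx": 0, "ty": 0, "tz": 0, "roll": 0}, {"tx": 0, "ty": 0, "tz": 0, "roll": 0}, {"tx": 0, "ty": 0, "tz": 0, "roll": 0}, {"tx": 0, "ty": 0, "tz": 0, "roll": 0}], "gripper": 255}}

```text
clock: 17.9
position: [0.5567, 0.3559, 0.1009]
eef_rot: [-2.063, 2.366, -0.001]
contact_force: [1.1, -1.5, 5.6]
grip_width: 0.234
grip_force: 39.0
```

The reported opening is wider than a 15 mm bar suggests, so I'll look before turning.

```bash
python3 - <<'E'
from h import *
c,*C=cam("wrist"); s=manip.sense(); print(s)
cv2.imwrite("pics/w5.png",c[:,:,::-1])
E
```

```text
{'clock': 17.95, 'joint_positions': array([ 0.86375577,  0.4590094 , -0.20590296,  0.00111827, -0.90385749,
       -1.00099626]), 'joint_vel': array([ 1.23652752e-03, -3.30506203e-04,  1.67263420e-04, -1.29721014e-03,
       -8.76348412e-05, -8.47030959e-04]), 'joint_torque': array([ 1.61074296e+00, -5.72308588e+01,  2.24844164e+01,  4.18473646e+00,
        9.54486080e-02,  9.68595617e-03]), 'position': array([0.55674529, 0.35588481, 0.10096249]), 'eef_rot': array([-2.06331299e+00,  2.36620858e+00, -8.99591161e-04]), 'contact_force': array([ 2.08413708, -2.05218126,  5.59591763]), 'torque': array([-0.64324902, -0.62209456,  0.02743089]), 'grip_force': 39.059852957725525, 'grip_width': 0.2351141197161752}
```

View pics/w5.png

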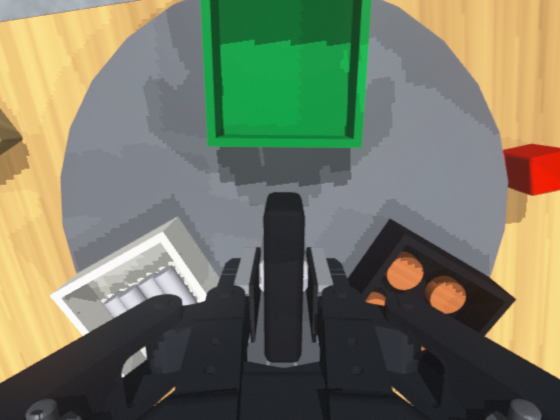

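The bar is squarely between the pads, along column 284. Turning now.

{"name": "apply_moves", "arguments": {"deltas": [{"tx": 0, "ty": 0, "tz": 0, "roll": -0.1}, {"tx": 0, "ty": 0, "tz": 0, "roll": -0.15}, {"tx": 0, "ty": 0, "tz": 0, "roll": -0.15}, {"tx": 0, "ty": 0, "tz": 0, "roll": -0.15}, {"tx": 0, "ty": 0, "tz": 0, "roll": -0.15}]}}

```text
clock: 18.58
position: [0.5572, 0.3556, 0.1009]
eef_rot: [-1.12, 2.933, -0.001]
contact_force: [4.6, -3.9, 4.5]
grip_width: 0.231
grip_force: 39.1
```

{"name": "apply_moves", "arguments": {"deltas": [{"tx": 0, "ty": 0, "tz": 0, "roll": -0.15}, {"tx": 0, "ty": 0, "tz": 0, "roll": -0.15}, {"tx": 0, "ty": 0, "tz": 0, "roll": -0.15}, {"tx": 0, "ty": 0, "tz": 0, "roll": -0.14}, {"tx": 0, "ty": 0, "tz": 0, "roll": -0.055}]}}

```text
clock: 19.2
position: [0.5574, 0.3551, 0.1009]
eef_rot: [-0.135, 3.136, -0.0]
contact_force: [5.5, -5.3, 4.4]
grip_width: 0.229
grip_force: 39.1
```

{"name": "apply_moves", "arguments": {"deltas": [{"tx": 0, "ty": 0, "tz": 0, "roll": 0}, {"tx": 0, "ty": 0, "tz": 0, "roll": 0}, {"tx": 0, "ty": 0, "tz": 0, "roll": 0}]}}

```text
clock: 19.58
position: [0.5574, 0.3551, 0.101]
eef_rot: [-0.14, 3.136, -0.0]
contact_force: [5.0, -5.5, 5.0]
grip_width: 0.233
grip_force: 39.1
```

```bash
python3 - <<'E'
from h import *
c,*C=cam("top"); s=manip.sense(); print(s["position"],s["eef_rot"],s["joint_positions"])
d=s["eef_rot"];print("closing",2*np.degrees(np.arctan2(d[1],d[0]))-90)
c,*C=cam("wrist")
g=big(mask(c,(45,100,40),(85,255,255),(0,0,560,420)));print(rect(g,.056,C),g.min(0),g.max(0))
E
```

```text
[0.55745572 0.3551431  0.10096107] [-1.39568101e-01  3.13589645e+00 -6.03497381e-05] [ 0.86271629  0.45927492 -0.20599539  0.00244149 -0.90378395 -2.34606685]
closing 95.09671765635963
(array([477. , 348.5]), array([61. , 71.7]), 4.6) [200.   0.] [371. 147.]
```

{"name": "apply_moves", "arguments": {"deltas": [{"tx": 0, "ty": 0, "tz": 0, "roll": 0}, {"tx": 0, "ty": 0, "tz": 0, "roll": 0}, {"tx": 0, "ty": 0, "tz": 0, "roll": 0}, {"tx": 0, "ty": 0, "tz": 0, "roll": 0}], "gripper": 0}}

```text
clock: 20.18
position: [0.5557, 0.3557, 0.0995]
eef_rot: [0.14, -3.138, 0.0]
contact_force: [0.0, 0.2, -0.3]
grip_width: 1.0
grip_force: 0.0
```

{"name": "apply_moves", "arguments": {"deltas": [{"tx": 0, "ty": 0, "tz": 40, "roll": 0}, {"tx": 0, "ty": 0, "tz": 60, "roll": 0}, {"tx": 40, "ty": 0, "tz": 30, "roll": 0}, {"tx": 0, "ty": 0, "tz": 0, "roll": 0}, {"tx": 0, "ty": 0, "tz": 0, "roll": 0}]}}

```text
clock: 20.8
position: [0.5953, 0.3552, 0.2286]
eef_rot: [0.138, -3.137, 0.001]
contact_force: [-0.0, -0.4, -0.9]
grip_width: 1.001
grip_force: 0.0
```

```bash
python3 - <<'E'
from h import *
c,*C=cam("wrist"); s=manip.sense(); print(s["position"],s["eef_rot"])
cv2.imwrite("pics/w6.png",c[:,:,::-1]); np.savez("w6.npz",c=c,K=C[0],R=C[1],t=C[2])
hsv=cv2.cvtColor(c,cv2.COLOR_RGB2HSV)
g=rect(big(mask(c,(45,100,40),(85,255,255),(0,0,560,420))),.056,C);print("green",g)
b=big(mask(c,(0,0,0),(180,255,45),(255,105,310,215)));rb=rect(b,.104,C);print("bar",rb,b.min(0),b.max(0))
pm=mask(c,(0,150,60),(5,255,255),(0,0,560,200)); p=big(pm);print("ptr all",rect(p,.034,C),p.min(0),p.max(0))
E
```

```text
[0.59494134 0.35515993 0.22828417] [ 1.39042853e-01 -3.13654782e+00  1.75479210e-03]
green (array([479.6, 348.6]), array([59.1, 72. ]), 4.6)
bar (array([555.8, 354.8]), array([61. , 13.7]), 4.8) [278. 105.] [298. 194.]Traceback (most recent call last):
  File "<stdin>", line 7, in <module>
  File "h.py", line 22, in big
    return max(cs,key=cv2.contourArea)[:,0].astype(float)
           ~~~^^^^^^^^^^^^^^^^^^^^^^^^
ValueError: max() iterable argument is empty
```

View pics/w6.png

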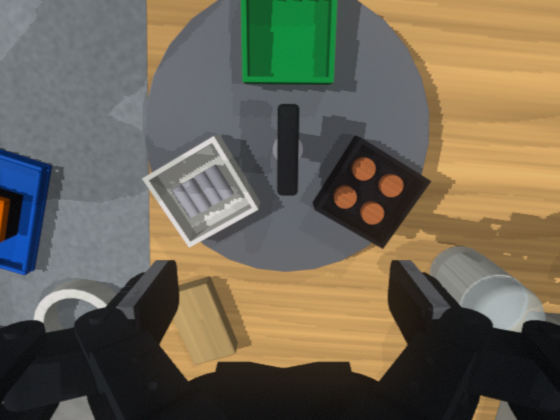

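Bar and bin now read 4.6–4.8° and the pointer 5.05–5.3°, so the bin is at the pointer within about half a degree. I'll confirm with both in one view, then fetch the dowel.

{"name": "apply_moves", "arguments": {"deltas": [{"tx": -50, "ty": 0, "tz": 20, "roll": 0}, {"tx": -40, "ty": 0, "tz": 20, "roll": 0}, {"tx": 0, "ty": 0, "tz": 0, "roll": 0}, {"tx": 0, "ty": 0, "tz": 0, "roll": 0}]}}

```text
clock: 21.35
position: [0.5053, 0.3556, 0.2689]
eef_rot: [0.141, -3.138, 0.001]
contact_force: [-0.4, -0.1, -1.7]
grip_width: 1.001
grip_force: 0.0
```

```bash
cat > wh.py <<'E'
from h import *
def wheel():
    c,*C=cam("wrist"); hsv=cv2.cvtColor(c,cv2.COLOR_RGB2HSV)
    g=rect(big(mask(c,(45,100,40),(85,255,255),(0,0,560,420))),.056,C);print("green",g)
    pm=mask(c,(0,150,60),(5,255,255),(0,0,560,250)); v=hsv[:,:,2][pm>0]
    q=big(pm&cv2.inRange(hsv[:,:,2],int(v.min()/2+v.max()/2),255));r=rect(q,.034,C);print("ptr",r,q.min(0),q.max(0))
    a=lambda u,w:np.degrees(np.arctan2(*(np.array(u)-w)[::-1])); ax=(556.4,354.4)
    print("dirs",a(g[0],ax),a(r[0],ax),"line ptr-bin",a(r[0],g[0]))
    return c
E
python3 -c "
from wh import *
c=wheel(); print(manip.sense()['position'])"
```

```text
green (array([471.8, 348. ]), array([71.4, 72.4]), 5.0)
ptr (array([408.1, 342.2]), array([21.4, 20. ]), 5.1) [268.  63.] [289.  87.]
dirs -175.6738077967775 -175.29711394063486 line ptr-bin -174.79746128630194
[0.50564356 0.35542982 0.26851724]
```

{"name": "apply_moves", "arguments": {"deltas": [{"tx": -7, "ty": -60, "tz": 0, "roll": 0}, {"tx": -7, "ty": -60, "tz": 0, "roll": 0}, {"tx": -7, "ty": -60, "tz": 0, "roll": 0}, {"tx": -7, "ty": -60, "tz": 0, "roll": 0}, {"tx": -7, "ty": -60, "tz": 0, "roll": 0}]}}

```text
clock: 22.02
position: [0.4705, 0.0534, 0.2687]
eef_rot: [0.139, -3.137, 0.001]
contact_force: [0.9, 0.2, 0.4]
grip_width: 1.002
grip_force: 0.0
```

{"name": "apply_moves", "arguments": {"deltas": [{"tx": -7, "ty": -60, "tz": 0, "roll": 0}, {"tx": -7, "ty": -60, "tz": 0, "roll": 0}, {"tx": -7, "ty": -60, "tz": 0, "roll": 0}, {"tx": -7, "ty": -60, "tz": 0, "roll": 0}, {"tx": 0, "ty": -60, "tz": 0, "roll": 0}]}}

```text
clock: 22.65
position: [0.4422, -0.2469, 0.2689]
eef_rot: [0.138, -3.137, -0.0]
contact_force: [2.3, 1.0, 0.2]
grip_width: 1.001
grip_force: 0.0
```

{"name": "apply_moves", "arguments": {"deltas": [{"tx": 0, "ty": -18, "tz": -40, "roll": 0}, {"tx": 0, "ty": 0, "tz": -50, "roll": 0}, {"tx": 0, "ty": 0, "tz": 0, "roll": 0}, {"tx": 0, "ty": 0, "tz": 0, "roll": 0}]}}

```text
clock: 23.15
position: [0.4437, -0.2629, 0.1807]
eef_rot: [0.14, -3.138, 0.001]
contact_force: [0.3, 0.0, 1.1]
grip_width: 0.996
grip_force: 0.0
```

```bash
python3 - <<'E'
from h import *
c,*C=cam("wrist"); s=manip.sense(); print(s["position"],s["eef_rot"])
cv2.imwrite("pics/w7.png",c[:,:,::-1])
for X in((.4401,-.2631,.048),(.4401,-.2631,0)): print(proj(X,*C))
m=mask(c,(10,120,60),(30,255,255),(150,150,420,420)); p=big(m); print(p.min(0),p.max(0)); np.savez("w7.npz",c=c,K=C[0],R=C[1],t=C[2])
E
```

```text
[ 0.44418125 -0.26279476  0.18138824] [-1.40471104e-01  3.13660223e+00 -1.74412061e-03]
[283.71217542 198.19966415]
[283.6621655  184.56289097]
[215. 305.] [320. 366.]
```

View pics/w7.png

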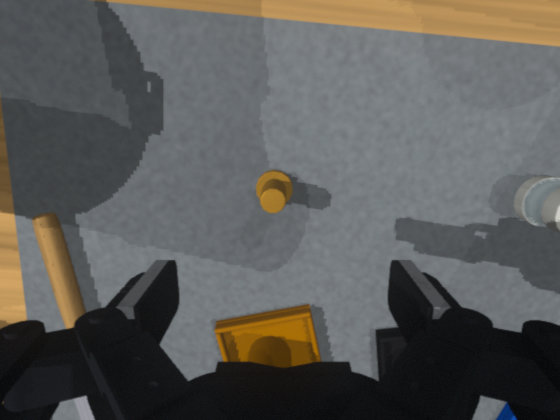

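The dowel is at top centre (272,200), flange (274,189), standing free. The ochre tray at (268,340) has its cylinder in it.

```bash
python3 - <<'E'
from h import *
d=np.load("w7.npz");c=d["c"];C=(d["K"],d["R"],d["t"])
p=big(mask(c,(10,100,50),(35,255,255),(240,150,310,230)));print(p.min(0),p.max(0))
lo=p[p[:,1]>197];(u,v),r=cv2.minEnclosingCircle(lo.astype(np.float32));print(u,v,r)
print(ray([(272.5,200)],.048,*C),ray([(274,188)],.008,*C),ray([((p.min(0)[0]+p.max(0)[0])/2,188.5)],.008,*C))
E
```

```text
[256. 170.] [292. 212.]
274.0 198.5833282470703 15.011438369750977
[[ 0.44220117 -0.27123619]] [[ 0.44208609 -0.27116415]] [[ 0.44251931 -0.27112879]]
```

Both features agree on (442, −271) mm. I'll grasp the shank with TCP at z = 46 mm.

{"name": "apply_moves", "arguments": {"deltas": [{"tx": -2, "ty": -8, "tz": 0, "roll": 0}, {"tx": 0, "ty": 0, "tz": -50, "roll": 0}, {"tx": 0, "ty": 0, "tz": -50, "roll": 0}, {"tx": 0, "ty": 0, "tz": -33, "roll": 0}, {"tx": 0, "ty": 0, "tz": 0, "roll": 0}]}}

```text
clock: 23.82
position: [0.44, -0.2704, 0.0457]
eef_rot: [0.14, -3.135, -0.001]
contact_force: [-0.4, -0.4, 0.7]
grip_width: 1.002
grip_force: 0.0
```

{"name": "apply_moves", "arguments": {"deltas": [{"tx": 0, "ty": 0, "tz": 0, "roll": 0}, {"tx": 0, "ty": 0, "tz": 0, "roll": 0}, {"tx": 0, "ty": 0, "tz": 0, "roll": 0}, {"tx": 0, "ty": 0, "tz": 0, "roll": 0}, {"tx": 0, "ty": 0, "tz": 0, "roll": 0}], "gripper": 255}}

```text
clock: 24.45
position: [0.4415, -0.2706, 0.0476]
eef_rot: [-0.14, 3.137, -0.001]
contact_force: [0.5, 0.6, 5.9]
grip_width: 0.22
grip_force: 39.0
```

{"name": "apply_moves", "arguments": {"deltas": [{"tx": 0, "ty": 0, "tz": 50, "roll": 0}, {"tx": 0, "ty": 0, "tz": 50, "roll": 0}, {"tx": 0, "ty": 0, "tz": 50, "roll": 0}, {"tx": 2, "ty": 50, "tz": 0, "roll": 0}, {"tx": 2, "ty": 55, "tz": 0, "roll": 0}]}}

```text
clock: 25.08
position: [0.4447, -0.1647, 0.1972]
eef_rot: [-0.135, 3.137, 0.001]
contact_force: [1.3, 1.3, -2.6]
grip_width: 0.217
grip_force: 39.9
```

{"name": "apply_moves", "arguments": {"deltas": [{"tx": 3, "ty": 57, "tz": 0, "roll": 0}, {"tx": 3, "ty": 57, "tz": 0, "roll": 0}, {"tx": 3, "ty": 57, "tz": 0, "roll": 0}, {"tx": 3, "ty": 57, "tz": 0, "roll": 0}, {"tx": 3, "ty": 57, "tz": 0, "roll": 0}]}}

```text
clock: 25.7
position: [0.4593, 0.1214, 0.1968]
eef_rot: [-0.14, 3.138, 0.001]
contact_force: [1.4, -0.2, -2.0]
grip_width: 0.219
grip_force: 39.9
```

{"name": "apply_moves", "arguments": {"deltas": [{"tx": 3, "ty": 57, "tz": 0, "roll": 0}, {"tx": 3, "ty": 57, "tz": 0, "roll": 0}, {"tx": 3, "ty": 57, "tz": 0, "roll": 0}, {"tx": 2, "ty": 56, "tz": 0, "roll": 0}, {"tx": 0, "ty": 0, "tz": 0, "roll": 0}]}}

```text
clock: 26.32
position: [0.4705, 0.3499, 0.1957]
eef_rot: [0.144, -3.138, 0.001]
contact_force: [-0.3, -1.5, -1.8]
grip_width: 0.218
grip_force: 39.9
```

{"name": "apply_moves", "arguments": {"deltas": [{"tx": 0, "ty": 0, "tz": 0, "roll": 0}, {"tx": 0, "ty": 0, "tz": 0, "roll": 0}]}}

```text
clock: 26.58
position: [0.4707, 0.3455, 0.1967]
eef_rot: [0.138, -3.138, 0.0]
contact_force: [-0.9, 0.3, -2.0]
grip_width: 0.218
grip_force: 39.9
```

```bash
python3 -c "
from wh import *
c=wheel(); print(manip.sense()['position']); cv2.imwrite('pics/w8.png',c[:,:,::-1])"
```

```text
green (array([469.9, 347.9]), array([74., 72.]), 4.5)
ptr (array([408., 342.]), array([21.8, 20.2]), 5.0) [273. 100.] [299. 129.]
dirs -175.7026133360583 -175.2235776314771 line ptr-bin -174.55529991384455
[0.47088975 0.34553702 0.19685033]
```

View pics/w8.png

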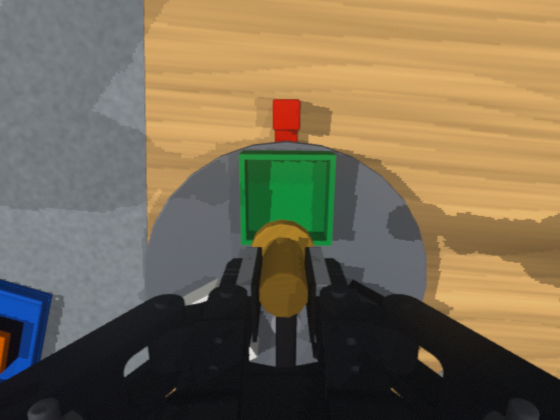

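The bin (240–335, 152–244) is square to the pointer (286,114), and the dowel hangs upright above it. Lowering.

{"name": "apply_moves", "arguments": {"deltas": [{"tx": 0, "ty": 2, "tz": -45, "roll": 0}, {"tx": 0, "ty": 0, "tz": -40, "roll": 0}, {"tx": 0, "ty": 0, "tz": -20, "roll": 0}, {"tx": 0, "ty": 0, "tz": 0, "roll": 0}, {"tx": 0, "ty": 0, "tz": 0, "roll": 0}]}}

```text
clock: 27.25
position: [0.4715, 0.3487, 0.0929]
eef_rot: [-0.139, 3.137, 0.002]
contact_force: [0.4, 0.2, -1.0]
grip_width: 0.219
grip_force: 39.9
```

{"name": "apply_moves", "arguments": {"deltas": [{"tx": 0, "ty": 0, "tz": -6, "roll": 0}, {"tx": 0, "ty": 0, "tz": -2, "roll": 0}, {"tx": 0, "ty": 0, "tz": -1, "roll": 0}, {"tx": 0, "ty": 0, "tz": 0, "roll": 0}, {"tx": 0, "ty": 0, "tz": 0, "roll": 0}]}}

```text
clock: 27.88
position: [0.4709, 0.3486, 0.0827]
eef_rot: [-0.14, 3.138, 0.0]
contact_force: [0.1, -0.8, -1.8]
grip_width: 0.219
grip_force: 39.9
```

{"name": "apply_moves", "arguments": {"deltas": [{"tx": 0, "ty": 0, "tz": -1, "roll": 0}, {"tx": 0, "ty": 0, "tz": 0, "roll": 0}, {"tx": 0, "ty": 0, "tz": 0, "roll": 0}]}}

```text
clock: 28.25
position: [0.4709, 0.3486, 0.0817]
eef_rot: [-0.139, 3.138, 0.0]
contact_force: [0.6, 0.4, -0.8]
grip_width: 0.211
grip_force: 40.1
```

{"name": "apply_moves", "arguments": {"deltas": [{"tx": 0, "ty": 0, "tz": 0, "roll": 0}, {"tx": 0, "ty": 0, "tz": 0, "roll": 0}, {"tx": 0, "ty": 0, "tz": 0, "roll": 0}, {"tx": 0, "ty": 0, "tz": 0, "roll": 0}], "gripper": 150}}

```text
clock: 28.75
position: [0.4709, 0.3486, 0.0817]
eef_rot: [-0.139, 3.138, 0.0]
contact_force: [-0.2, 0.2, -0.4]
grip_width: 0.414
grip_force: 0.0
```

{"name": "apply_moves", "arguments": {"deltas": [{"tx": 0, "ty": 0, "tz": 20, "roll": 0}, {"tx": 0, "ty": 0, "tz": 50, "roll": 0}, {"tx": 0, "ty": 0, "tz": 60, "roll": 0}, {"tx": 30, "ty": 0, "tz": 40, "roll": 0}, {"tx": 0, "ty": 0, "tz": 0, "roll": 0}]}}

```text
clock: 29.38
position: [0.5033, 0.3497, 0.2556]
eef_rot: [-0.138, 3.133, 0.007]
contact_force: [-0.1, -0.0, -0.1]
grip_width: 0.41
grip_force: 0.0
```

{"name": "apply_moves", "arguments": {"deltas": [{"tx": 0, "ty": 0, "tz": 0, "roll": 0}, {"tx": 0, "ty": 0, "tz": 0, "roll": 0}], "gripper": 0}}

```text
clock: 29.62
position: [0.5001, 0.3481, 0.2503]
eef_rot: [0.139, -3.137, 0.003]
contact_force: [-0.2, 0.0, 0.3]
grip_width: 0.822
grip_force: 0.0
```

```bash
python3 -c "
from wh import *
c=wheel(); t=cam('top')[0]
o=np.hstack([cv2.resize(c[0:300,130:430],(380,380)),cv2.resize(t[100:240,95:425],None,fx=1.27,fy=2.714)[:380]])
cv2.imwrite('pics/w9.png',o[:,:,::-1]);print(o.shape,manip.sense()['clock'])"
```

```text
green (array([471.5, 348.1]), array([71.9, 72.2]), 4.3)
ptr (array([408. , 342.1]), array([22.1, 20. ]), 5.0) [275.  67.] [297.  93.]
dirs -175.756147726102 -175.2619210891351 line ptr-bin -174.6022512235196
(380, 799, 3) 29.725
```

View pics/w9.png

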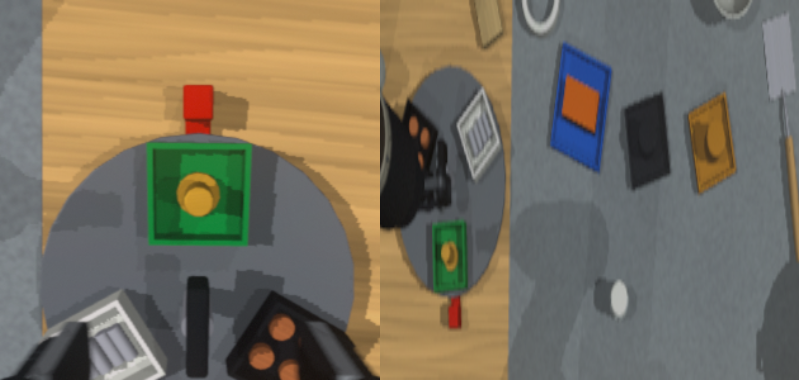

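The dowel stands upright in the green bin at the pointer (offset about 0.5°). The block lies flat in the blue tray and both cylinders stand in their trays. The gripper is clear, so I'm handing in.

```bash
python3 -c "
from cell import manip
print(manip.hand_in())"
```

```text
the job is handed in; nothing more can be done
None
```

The job is handed in at about 30 s on the robot clock: both cylinders stand in their matching trays, the sanding block lies flat in the blue tray, and the dowel stands upright in the green bin, which the last picture puts within about 0.5° of the pointer.

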